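Drive one shelf pin and poise the mallet over the next

TASK

Pick up the mallet and use it to drive the round-headed pin, in the round fixture, fully down until its head sits on the fixture. Then carry the mallet up over the drying rail to the other side and hold it still just above the square-headed pin (within about two centimetres), striking face level and centred over the pin but not touching it, ready for the next blow: finish while still holding it there. Leave the square pin up, keep fingers off both pin fixtures, and do not knock into the rail or shift the wash things standing about.

Things in the scene. Friction and masses are not known exactly. Their poses are not given: they have to be found in the camera images.
- mallet: Mallet, about 0.35 kg, standing on its striking face. Head: black rubber cylinder, diameter 52, height 80, axis along the body's z. Origin = centre of the lower (striking) face. Wooden handle, flat-sided, 20 wide (y) and 24 high (z), sticks out level along the body's -x from the middle of the head's height (its centre line is 40 above the face) and ends 155 from the head's axis
- mallet_grip (a point): Point on the centre line of the mallet's handle, 60 from the head's axis along the mallet's -x and 40 above the striking face; axes as the mallet's
- round_boss: Fixed aluminium pin fixture on the shelf, round: flange diameter 76, 8 high, then a boss of diameter 56 up to 40 high. Origin: centre of its underside. It may stand left or right of the rail; the square one stands on the other side
- round_pin (a joint): Travel of the round-headed pin in m: up at 0 (may start up to 0.004), fully down (head resting on the fixture) at 0.014. Spring and tight fit resist with about 3 to 6 N; it stays where it is driven
- round_pin_top (a point): Centre of the top of the round pin's steel head (diameter 28, 8 thick), 62 above the shelf when up and 48 when fully down; moves with the pin
- square_boss: Fixed aluminium pin fixture, square: base 76 x 76, 8 high, then a 54 x 54 block up to 40 high. Origin: centre of its underside
- square_pin (a joint): Travel of the square-headed pin in m, 0 = up, 0.014 = fully down; same spring and fit as the other; to be left up
- square_pin_top (a point): Centre of the top of the square pin's steel head (28 x 28, 8 thick), 62 above the shelf when up
- rail: Fixed steel drying rail across the middle of the shelf, between the two fixtures: a bar of diameter 12 along its x, 300 long, top at 121 above the shelf, on two posts at its ends. Origin: on the shelf under the bar's middle
- scrub_holder: Steel scrub pad holder with grey pad, 100 x 70 x 40, loose; origin: centre of its underside. It stands on the other side of the rail from the mallet. Leave alone
- brush: Wooden scrub brush 110 x 45 x 45, loose, lying under the rail; origin: centre of its underside. Leave alone
- cup: Green plastic cup, rim diameter 74, height 90, loose, standing beyond the mallet and fixtures; origin: centre of its underside. Leave alone
- bottle: Clear bottle, diameter 60, height 150, loose, standing towards the back; origin: centre of its underside. Leave alone
- jar: Glass jar, diameter 64, height 80, loose, standing towards the back; origin: centre of its underside. Leave alone
Mind the look-alikes: they are no part of the job. Leave any pink or turquoise look-alike of the mallet alone.

How it is judged (in metres and radians):
On the way, in this order (a step that is already met when the one before it is completed fails the run):
1. the mallet has driven the round pin fully down (value of joint round_pin above 0.0115 m and horizontal distance between mallet and round_pin_top below 0.03 m and distance between mallet and round_pin_top below 0.035 m), for 0.05 s.
2. the mallet passes above the rail (height (world z) of mallet above 0.115 m and y of mallet in the frame of rail between -0.05 and 0.05 m and x of mallet in the frame of rail between -0.17 and 0.17 m), for 0.02 s.
At the end, for the whole second after the job is handed in: The round pin is still down (joint above 0.0115), the square pin still up (below 0.002), and the mallet is held by the fingers, at rest, its lower face 2 to 30 mm above the square pin's top, centred within 12 mm, level within 0.14 rad and not touching the pin (value of joint round_pin above 0.0115 m and value of joint square_pin below 0.002 m and horizontal distance between mallet and square_pin_top below 0.012 m and z of mallet in the frame of square_boss between 0.064 and 0.092 m and angle between mallet's own z axis and vertical below 0.14 rad and linear speed of mallet below 0.02 m/s and angular speed of mallet below 0.2 rad/s and contact force between mallet and the fingers above 1 N and contact force between mallet and square_boss below 0.1 N); the arm keeps its last pose, push and grip.
It fails at once if the square pin is pushed down (value of joint square_pin above 0.003 m).
It fails at once if fingers or arm press on a pin fixture (contact force between any of the fingers, the arm and round_boss above 2 N or contact force between any of the fingers, the arm and square_boss above 2 N).
It fails at once if the rail is knocked (over 5 N) (contact force between rail and anything else above 5 N).
It fails at once if a wash thing is shifted by more than 20 mm (distance of any of scrub_holder, brush, cup, bottle, jar from where it was at the start of the episode above 0.02 m).
It also fails if it takes over 51 s, if anything falls off the work surface, if the arm or the gripper's body presses on something with over 40 N, if the wrist force passes 120 N, or if a joint passes its speed limit or range.

ROBOT

A 6-joint arm with a two-finger parallel gripper is mounted at the origin on the work surface. World frame = base frame: x ahead of the robot, y to its left, z up, the work surface at z = 0. Lengths are in mm, angles in rad, forces in N, time in s.
With the tool pointing down it reaches from about 300 to 775 mm from the base axis. Payload 14.6 kg.
Tool frame: the origin (TCP) lies on the front face of the gripper's body, between the roots of the fingers; the fingertips stand 97 mm ahead of it and the grasp point (between the pads) lies 78 mm ahead of it; z points along the fingers, y is the line along which they close (so a half turn about z gives the same grasp; the last joint's range is limited). The gripper opens to 94 mm and grips with 3 to 60 N. Pads are 16 mm wide; open, the fingers measure 119 mm over their backs; the gripper's body (75 mm by 177 mm) begins 78 mm behind the grasp point.
Start: joints at [1.039, 0.3, 1.521, -0, 1.321, -0.067], TCP at [246.53, 491.643, 302.646] pointing down, gripper open.
Joint ranges: [-3.03, 3.03], [-0.79, 2.21], [0.23, 2.52], [-1.04, 4.18], [0, 3.07], [-2.55, 2.55]. Speed limits (rad/s): [2.22, 2.22, 2.57, 3.14, 3.14, 3.14].

INTERFACE

Orientations are given as [roll, pitch, yaw] about the fixed x, y, z axes, in that order (R = Rz(yaw) Ry(pitch) Rx(roll)).
In Python, from cell import * gives the robot as it stands.
- The arm moves only by the tool carry_out, never from a script. Its arguments are lists of equal length, an entry for each row: "slide": the shift along the world's x, y, z scaled (see below), a list of three; "dr": the turn, a rotation vector about the world's x, y, z scaled (see below), a list of three; "gripper": the opening in per cent of the stroke, from 0 (shut) to 100 (fully open). A call has 1 to 10 rows; each row is the pose to reach, as a shift and turn from the pose commanded when the call began, turning the shorter way round; what a row does not reach only later rows make up. The controller multiplies each number of a shift by 0.25 m and each number of a turn by 360 degrees. A row lasts 1/12 s, in which the tool goes at most 41.7 mm and 7.16 degrees, less where a joint would pass 70% of its speed; a pose out of reach is approached as far as the arm can. A call with a number of a shift or a turn outside -1 to 1 is refused whole. A call with a gripper value outside its range is refused whole. The fingers move at their own pace and stop on an object; "newtons" is the grip in N (left out, the last holds). Time passes only in rows, so rows that repeat a pose let the fingers close. It gives the time, the measured TCP pose, the force, the opening and the grip force at its end, in the units of the state.
- read_state(): the state, without advancing time (a new reading comes with each control period).
- camera(name): name is "side" or "top" or "wrist"; returns the picture (400x640x3 uint8, red, green, blue); there is no depth.
- camera_model(name): a dict with "vfov" (degrees; the focal length in pixels is half the picture's height over the tangent of half this angle, whatever the lens; pixels are square), "cx", "cy" (the principal point, pixels), "R" (3x3) and "t" (3): a world point X has camera coordinates R X + t. Camera axes: x right, y down, z forward; pixel columns grow to the right and rows downward; lengths in mm; the calibration is good to about 2 mm. The wrist camera is an equidistant fisheye: a pixel r from the principal point sees the ray r / f radians off the axis. A picture is of the moment at which its call begins: read the wrist's pose just before it. camera_model takes no time and is no camera call; for the wrist camera it gives the pose at the moment of the call.
- sign_off(): hands the job in; it is judged then, once.
The state is a dict: "clock": time; "joints": joint angles; "qd": joint speeds; "effort": joint torques, N m; "eef_pos": TCP position; "eef_rot": TCP orientation; "wrist_force": force on the tool from outside, world axes, zero at the start; "moment": the same for the moment, N m; "finger_gap": finger opening in mm; "finger_force": force on a finger pad.
Only numpy, scipy, OpenCV 4.12 (cv2) and the standard library are available. Lean on these libraries where they do the work, as an engineer would, in place of code of your own. Each camera call takes 0.05 s, during which the arm holds its last target. There are 200 camera calls.

## Working session

There is one attempt and no reset: what is moved stays moved. The work goes in short steps, Python scripts to look and compute and a tool call to move; the robot and the scene stay as the last step left them, time stands still between calls to the robot, and variables do not carry over. Pictures are saved under pics/ and viewed, at most 13 in all, crops included, and the job is handed in when it is done.

Besides the shell and the picture viewer there is one more tool, called after ">>>" in YAML: its name, and indented under it one key for each argument. carry_out: Moves the arm, as the interface text tells. Its arguments: {"type":"object","properties":{"slide":{"type":"array","items":{"type":"array","items":{"type":"number","minimum":-1,"maximum":1}}},"dr":{"type":"array","items":{"type":"array","items":{"type":"number","minimum":-1,"maximum":1}}},"gripper":{"type":"array","items":{"type":"number"}},"newtons":{"type":"number"}},"required":["slide","dr","gripper"]}

```bash
mkdir -p pics
python3 - <<'E'
from cell import *
import cv2
for n in ("top","side"):
    cv2.imwrite(f"pics/{n}1.png",camera(n)[:,:,::-1]); m=camera_model(n); print(n,m)
print(read_state())
E
```

```text
top {'vfov': 57.596492228146126, 'cx': 324.9024883916618, 'cy': 201.72618090832532, 'R': array([[-0.00206678, -0.99999603,  0.00191376],
       [-0.99782402,  0.00193616, -0.06590509],
       [ 0.06590113, -0.00204581, -0.99782406]]), 't': array([  27.7714659 ,  491.74536999, 1001.37709796])}
side {'vfov': 48.243344221405664, 'cx': 316.01075900494396, 'cy': 198.69429482202622, 'R': array([[ 0.94504482, -0.32637661,  0.01919874],
       [-0.21793435, -0.67264039, -0.70714887],
       [ 0.2437107 ,  0.66410331, -0.706804  ]]), 't': array([-445.20594857,  160.97982525, 1112.7393149 ])}
{'clock': 0.1, 'joints': array([ 1.03940439e+00,  3.00434196e-01,  1.52152871e+00,  3.23842829e-05,
        1.32072574e+00, -6.66041575e-02]), 'qd': array([-7.09010838e-05, -1.35887858e-03, -3.32664170e-03,  8.36190901e-04,
        3.58610250e-04,  6.41686196e-04]), 'effort': array([ 9.45560205e-04, -5.32639146e+01, -3.53283513e+01,  7.09014013e-02,
        2.35521037e-02, -9.77606578e-05]), 'eef_pos': array([246.45647169, 491.53260498, 302.12867652]), 'eef_rot': array([-3.14050118e+00, -1.04242193e-04,  2.67679678e+00]), 'wrist_force': array([-0.45888401,  0.31835443,  0.34705571]), 'moment': array([-0.00702245, -0.00387776, -0.03986749]), 'finger_force': 0.0, 'finger_gap': 94.19391294787415}
```

View pics/top1.png

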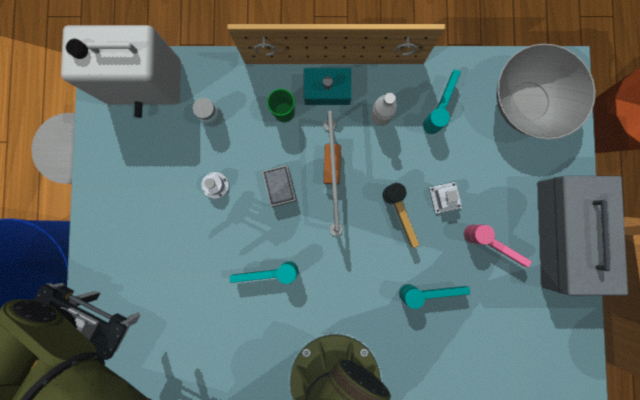

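View pics/side1.png

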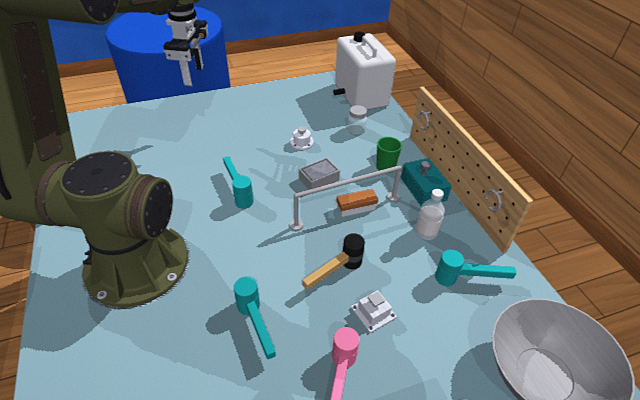

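The top view shows the mallet head at (395,193) with its handle end at (416,246). The round fixture is at (214,185), the square one at (446,198), and the rail runs from (330,115) to (337,230). The scrub holder is at (279,186). I'll enlarge these for precise pixels.

```bash
cat > h.py <<'E'
import numpy as np
def ray(m,u,v,z,H=400):
    f=H/2/np.tan(np.radians(m["vfov"]/2)); R=np.array(m["R"]);t=np.array(m["t"])
    d=R.T@np.array([(u-m["cx"])/f,(v-m["cy"])/f,1]); c=-R.T@t
    return c+d*(z-c[2])/d[2]
def proj(m,X,H=400):
    f=H/2/np.tan(np.radians(m["vfov"]/2)); p=np.array(m["R"])@np.array(X)+np.array(m["t"])
    return np.array([m["cx"]+f*p[0]/p[2],m["cy"]+f*p[1]/p[2]])
E
python3 - <<'E'
import cv2,numpy as np
a=cv2.imread("pics/top1.png")
l=cv2.resize(a[165:210,190:240],None,fx=8,fy=8,interpolation=2)
r=cv2.resize(a[175:255,375:470],None,fx=8,fy=8,interpolation=2)[:600]
l2=cv2.resize(a[175:220,425:470],None,fx=8,fy=8,interpolation=2)
cv2.imwrite("pics/c1.png",np.hstack([l,l2]))
cv2.imwrite("pics/c2.png",cv2.resize(a[175:255,375:475],None,fx=7,fy=7,interpolation=2))
E
```

```text
(no output)
```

View pics/c1.png

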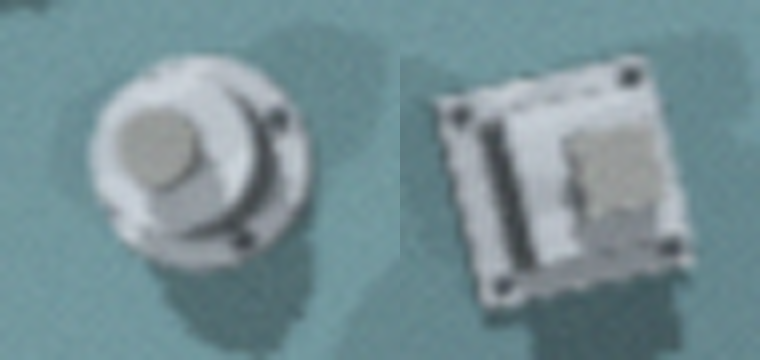

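View pics/c2.png

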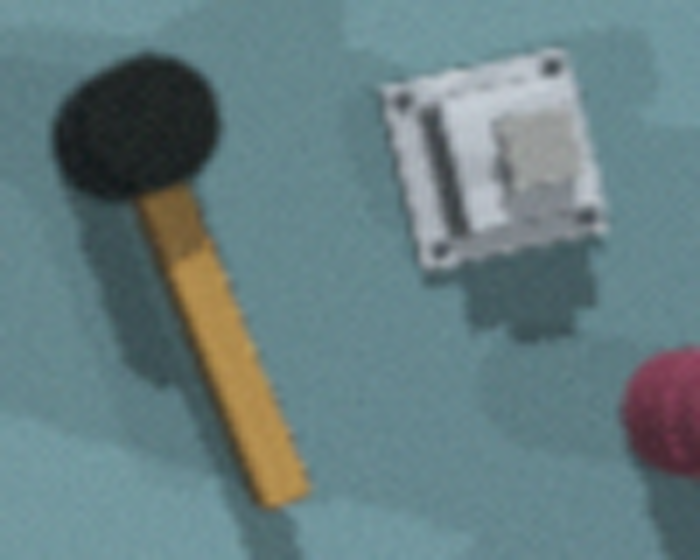

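Run:
```python
from cell import *
from h import *
np.set_printoptions(precision=1,suppress=True)
m=camera_model("top"); s=camera_model("side")
P={}
def q(n,u,v,z): P[n]=ray(m,u,v,z); print(n,P[n], "side px",proj(s,P[n]))
q("roundhead",209.6,183.4,62); q("roundflange",215.2,185.2,8)
q("sqhead",452.2,196.2,62); q("sqbase",445.6,197.8,8)
q("mtop",396,193,80); q("mbot",392,194.3,0)
q("hr0",375+205/7,175+215/7,52);q("hr1",375+311/7,175+489/7,52)
d=P["hr1"]-P["hr0"]; yaw=np.arctan2(-d[1],-d[0]); print("mallet yaw",yaw,np.degrees(yaw))
q("rail far",330,113,121);q("rail near",337.5,230,121)
for n,u,v in (("holderA",263,172),("holderB",288,166),("holderC",296,198),("holderD",272,206)): q(n,u,v,40)
q("pinkhead",480,235,80);q("cup",281,100,90);q("bottle",390,99,150);q("jar",203,107,80);q("brush",331,163,45)
```

```text
roundhead [538.6 335.6  62. ] side px [302.  127.8]
roundflange [539.8 336.7   8. ] side px [302.3 141. ]
sqhead [ 502.9 -313.7   62. ] side px [376.7 298. ]
sqbase [ 502.8 -314.     8. ] side px [374.  311.1]
mtop [ 510.2 -159.9   80. ] side px [353.7 240.6]
mbot [ 513.7 -164.3    0. ] side px [353.1 261.8]
hr0 [ 478.2 -187.2   52. ] side px [344.8 259.7]
hr1 [ 373.2 -226.1   52. ] side px [308.2 284.3]
mallet yaw 0.35415080673904803 20.291346537300726
rail far [711.5  13.5 121. ] side px [399.1 165.9]
rail near [414.1  -4.3 121. ] side px [296.1 194. ]
holderA [572.3 196.6  40. ] side px [326.7 157.7]
holderB [588.8 128.1  40. ] side px [339.9 170.9]
holderC [500.6 105.8  40. ] side px [313.9 182.1]
holderD [478.8 171.2  40. ] side px [299.8 169.2]
pinkhead [ 399.9 -377.3   80. ] side px [344.4 332.8]
cup [756.5 142.4  90. ] side px [391.7 143.8]
bottle [ 737.5 -134.6  150. ] side px [437.6 192.5]
jar [741.2 351.3  80. ] side px [359.2 109.5]
brush [596.1   9.9  45. ] side px [357.9 196. ]
```

>>> carry_out:
  slide:
    - [0.3, -1, 0]
    - [0.3, -1, 0]
    - [0.3, -1, 0]
    - [0.3, -1, 0]
    - [0.3, -1, 0]
    - [0.3, -1, 0]
    - [0.3, -1, 0]
    - [0.3, -1, 0]
  dr:
    - [0, 0, -0.123]
    - [0, 0, -0.123]
    - [0, 0, -0.123]
    - [0, 0, -0.123]
    - [0, 0, -0.123]
    - [0, 0, -0.123]
    - [0, 0, -0.123]
    - [0, 0, -0.123]
  gripper: [100, 100, 100, 100, 100, 100, 100, 100]

```text
clock: 0.77
eef_pos: [322.1, 239.6, 302.8]
eef_rot: [3.141, 0.0, 1.899]
wrist_force: [0.5, -0.1, 0.2]
finger_gap: 94.0
finger_force: 0.0
```

>>> carry_out:
  slide:
    - [0.3, -1, 0]
    - [0.3, -1, 0]
    - [0.3, -1, 0]
    - [0.3, -1, 0]
    - [0.3, -1, 0]
    - [0.3, -1, 0]
    - [0.3, -1, 0]
    - [0.3, -1, 0]
  dr:
    - [0, 0, -0.123]
    - [0, 0, -0.123]
    - [0, 0, -0.123]
    - [0, 0, -0.123]
    - [0, 0, -0.123]
    - [0, 0, -0.123]
    - [0, 0, -0.123]
    - [0, 0, -0.123]
  gripper: [100, 100, 100, 100, 100, 100, 100, 100]

```text
clock: 1.43
eef_pos: [397.3, -9.8, 302.4]
eef_rot: [-3.141, 0.0, 1.128]
wrist_force: [0.3, -0.8, 0.0]
finger_gap: 93.9
finger_force: 0.0
```

>>> carry_out:
  slide:
    - [0.25, -0.7, -0.1]
    - [0.25, -0.7, -0.1]
    - [0.25, -0.7, -0.1]
    - [0.25, -0.7, -0.1]
    - [0.25, -0.7, -0.1]
    - [0.25, -0.7, -0.1]
    - [0.25, -0.7, -0.1]
    - [0.25, -0.7, -0.1]
  dr:
    - [0, 0, -0.123]
    - [0, 0, -0.123]
    - [0, 0, -0.123]
    - [0, 0, -0.123]
    - [0, 0, -0.123]
    - [0, 0, -0.123]
    - [0, 0, -0.123]
    - [0, 0, -0.123]
  gripper: [100, 100, 100, 100, 100, 100, 100, 100]

```text
clock: 2.1
eef_pos: [459.5, -181.8, 277.4]
eef_rot: [-3.141, 0.0, 0.363]
wrist_force: [0.5, 0.7, -0.0]
finger_gap: 94.5
finger_force: 0.0
```

Run:
```python
from cell import *
import cv2
s=read_state();print(s["clock"],s["eef_pos"],s["eef_rot"],s["joints"]); m=camera_model("wrist");print(m)
cv2.imwrite("pics/w1.png",camera("wrist")[:,:,::-1])
```

```text
2.1 [ 459.4895235  -181.79429932  277.37769193] [-3.14088311e+00  3.38025892e-04  3.63034513e-01] [-4.50965727e-01  1.99197306e-01  1.70769548e+00  2.55649043e-04
  1.23544783e+00  7.56711983e-01]
{'vfov': 65.70646984690485, 'cx': 323.3338500477777, 'cy': 200.81114644020585, 'R': array([[ 3.55247898e-01, -9.34772052e-01, -3.75633681e-04],
       [-9.04155623e-01, -3.43714472e-01,  2.53698583e-01],
       [-2.37279456e-01, -8.97862570e-02, -9.67283251e-01]]), 't': array([-332.81897566,  333.58795307,  459.10740703])}
```

View pics/w1.png

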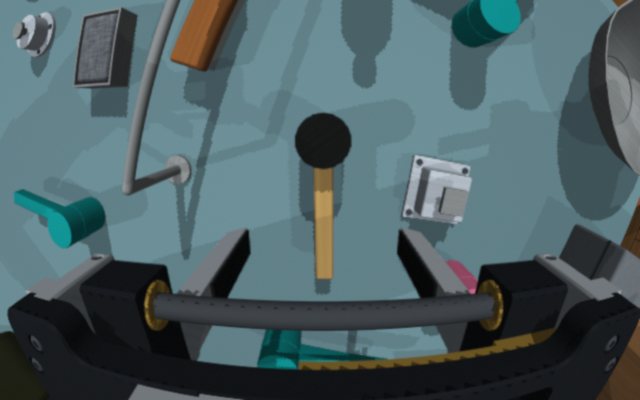

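The wrist view shows the handle centred between the fingers. The head top is at (323,141) and the handle end at (324,277); the square pin head is at (453,203). I'll check these with the fisheye model.

```bash
cat >> h.py <<'E'
def fray(m,u,v,z,H=400):
    f=H/2/np.tan(np.radians(m["vfov"]/2)); R=np.array(m["R"]);t=np.array(m["t"])
    a=np.array([u-m["cx"],v-m["cy"]]); r=np.hypot(*a); th=r/f
    d=R.T@np.r_[a/max(r,1e-9)*np.sin(th),np.cos(th)]; c=-R.T@t
    return c+d*(z-c[2])/d[2]
E
python3 - <<'E'
from cell import *
from h import *
np.set_printoptions(precision=1,suppress=True)
m=camera_model("wrist")
for n,u,v,z in (("mtop",323,140.5,80),("hbase",324,168,52),("hend",324.3,278,52),("sqpin",453.5,203,62),("sqbase",436.5,190,8)): print(n,fray(m,u,v,z))
E
```

```text
mtop [ 512.4 -160.9   80. ]
hbase [ 485.3 -172.3   52. ]
hend [ 370.  -216.8   52. ]
sqpin [ 502.7 -312.4   62. ]
sqbase [ 504.5 -311.8    8. ]
```

>>> carry_out:
  slide:
    - [0, 0, -0.15]
    - [0, 0, -0.3]
    - [0, 0, -0.45]
    - [0, 0, -0.55]
    - [0, 0, -0.637]
    - [0, 0, -0.637]
    - [0, 0, -0.637]
  dr:
    - [0, 0, 0]
    - [0, 0, 0]
    - [0, 0, 0]
    - [0, 0, 0]
    - [0, 0, 0]
    - [0, 0, 0]
    - [0, 0, 0]
  gripper: [100, 100, 100, 100, 100, 100, 100]

```text
clock: 2.73
eef_pos: [459.2, -182.4, 118.6]
eef_rot: [-3.141, 0.001, 0.362]
wrist_force: [0.2, 0.5, 0.7]
finger_gap: 94.1
finger_force: 0.0
```

>>> carry_out:
  slide:
    - [0, 0, 0]
    - [0, 0, 0]
    - [0, 0, 0]
    - [0, 0, 0]
    - [0, 0, 0]
    - [0, 0, 0]
    - [0, 0, 0]
    - [0, 0, 0]
    - [0, 0, 0]
    - [0, 0, 0]
  dr:
    - [0, 0, 0]
    - [0, 0, 0]
    - [0, 0, 0]
    - [0, 0, 0]
    - [0, 0, 0]
    - [0, 0, 0]
    - [0, 0, 0]
    - [0, 0, 0]
    - [0, 0, 0]
    - [0, 0, 0]
  gripper: [0, 0, 0, 0, 0, 0, 0, 0, 0, 0]
  newtons: 55

```text
clock: 3.57
eef_pos: [459.0, -183.4, 118.4]
eef_rot: [-3.142, 0.0, 0.358]
wrist_force: [-0.3, -0.2, -0.2]
finger_gap: 30.5
finger_force: 0.0
```

Still closing. I'll wait, then lift.

>>> carry_out:
  slide:
    - [0, 0, 0]
    - [0, 0, 0]
    - [0, 0, 0]
    - [0, 0, 0]
    - [0, 0, 0]
    - [0, 0, 0]
  dr:
    - [0, 0, 0]
    - [0, 0, 0]
    - [0, 0, 0]
    - [0, 0, 0]
    - [0, 0, 0]
    - [0, 0, 0]
  gripper: [0, 0, 0, 0, 0, 0]

```text
clock: 4.07
eef_pos: [459.0, -183.3, 118.4]
eef_rot: [-3.142, 0.0, 0.358]
wrist_force: [-0.7, -0.0, -0.4]
finger_gap: 19.4
finger_force: 54.7
```

>>> carry_out:
  slide:
    - [0, 0, 0.1]
    - [0, 0, 0.2]
    - [0, 0, 0.3]
    - [0, 0, 0.4]
    - [0, 0, 0.5]
    - [0, 0, 0.6]
    - [0, 0, 0.7]
    - [0, 0, 0.7]
    - [0, 0, 0.7]
  dr:
    - [0, 0, 0]
    - [0, 0, 0]
    - [0, 0, 0]
    - [0, 0, 0]
    - [0, 0, 0]
    - [0, 0, 0]
    - [0, 0, 0]
    - [0, 0, 0]
    - [0, 0, 0]
  gripper: [0, 0, 0, 0, 0, 0, 0, 0, 0]

```text
clock: 4.82
eef_pos: [459.0, -183.4, 293.4]
eef_rot: [3.141, -0.001, 0.358]
wrist_force: [0.2, 1.0, -4.8]
finger_gap: 19.7
finger_force: 54.8
```

Run:
```python
from cell import *
import cv2
from h import *
s=read_state();print(s)
cv2.imwrite("pics/w2.png",camera("wrist")[:,:,::-1]); cv2.imwrite("pics/s2.png",camera("side")[:,:,::-1])
a=cv2.imread("pics/s2.png")[120:320,250:450]; b=cv2.imread("pics/w2.png")
cv2.imwrite("pics/v2.png",np.hstack([cv2.resize(a,(400,400),interpolation=2),b[:,120:520]]))
```

```text
{'clock': 4.8167, 'joints': array([-4.54161798e-01,  1.83368584e-01,  1.68768340e+00, -1.31781567e-04,
        1.26938814e+00,  7.58379938e-01]), 'qd': array([ 8.46298488e-05,  3.76395199e-02,  4.01179376e-02, -1.06054542e-03,
       -1.35833938e-02, -4.71218646e-04]), 'effort': array([ 4.11137624e-02, -5.09801531e+01, -3.92803073e+01,  1.98694663e-01,
        1.97545784e-01,  1.76319478e-03]), 'eef_pos': array([ 459.01035124, -183.38367944,  293.4286646 ]), 'eef_rot': array([ 3.14066939e+00, -7.01262540e-04,  3.58293963e-01]), 'wrist_force': array([ 0.20253382,  1.00535516, -4.76351969]), 'moment': array([-0.05788568,  0.27350561, -0.03587252]), 'finger_force': 54.832525849342346, 'finger_gap': 19.715985094996654}
```

View pics/v2.png

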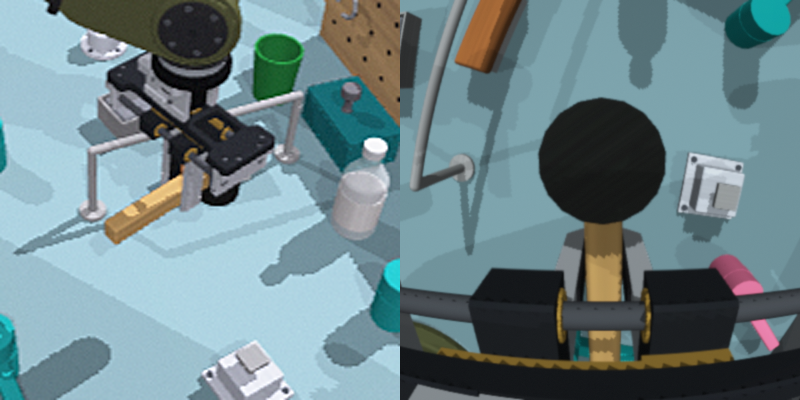

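The mallet is held between the pads, with its head top at about wrist pixel (322,160). Now I'll check tilt and the axis position.

Run:
```python
from cell import *
from h import *
import cv2
m=camera_model("wrist"); a=cv2.imread("pics/w2.png")
k=((a.max(2)<60)&(np.arange(400)[:,None]<235)).astype('uint8')
n,l,st,c=cv2.connectedComponentsWithStats(k); i=l[160,322]; print(st[i],c[i])
x,y,w,h=st[i][:4]; e=cv2.fitEllipse(max(cv2.findContours((l==i).astype('uint8'),0,1)[0],key=len)); print(e)
f=200/np.tan(np.radians(m["vfov"]/2))
for u,v in (c[i],e[0]): 
  p=fray(m,u,v,255); print(p, p-[459,-183.4,255])
# outline extents on z=255 plane
for u,v in ((x,160),(x+w,160),(322,y),(322,y+h)): print(fray(m,u,v,255))
```

```text
[  259    98   126   126 12305] [321.69069484 160.76017879]
((321.69073486328125, 160.77383422851562), (123.8486328125, 124.72445678710938), 95.46463775634766)
[ 513.52610256 -161.58654999  255.        ] [54.52610256 21.81345001  0.        ]
[ 513.52113273 -161.58842318  255.        ] [54.52113273 21.81157682  0.        ]
[ 505.43255635 -138.49486751  255.        ]
[ 522.65155164 -184.48431304  255.        ]
[ 536.14753617 -153.25024713  255.        ]
[ 489.55712333 -170.6651983   255.        ]
```

Run:
```python
from cell import *
from h import *
import cv2
m=camera_model("wrist"); a=cv2.imread("pics/w2.png"); b=cv2.imread("pics/w1.png")
R=np.array(m["R"]);c=-R.T@np.array(m["t"]); print("cam",c)
m1=dict(m); m1["R"]=np.array([[.355247898,-.934772052,-.000375633681],[-.904155623,-.343714472,.253698583],[-.237279456,-.089786257,-.967283251]]); m1["t"]=np.array([-332.819,333.588,459.107])
for mm,im,seed,ym,z0 in ((m1,b,(140,323),164,80),(m,a,(160,322),235,255)):
  for th in (45,60,75):
    k=((im.max(2)<th)&(np.arange(400)[:,None]<ym)).astype('uint8')
    n,l,st,ce=cv2.connectedComponentsWithStats(k); i=l[seed]; x,y,w,h=st[i][:4]
    u,v=ce[i]; x0,x1=x-.5,x+w-.5
    for z in (z0,z0-6): print(th,st[i],z,np.linalg.norm(fray(mm,x0,v,z)-fray(mm,x1,v,z)),fray(mm,u,v,z))
```

```text
cam [ 528.16677657 -156.96884965  373.46992811]
45 [ 296  114   54   50 2253] 80 48.59170734693451 [ 513.0707372  -160.33607433   80.        ]
45 [ 296  114   54   50 2253] 74 49.635453179055744 [ 512.73318808 -160.44576576   74.        ]
60 [ 295  113   56   51 2315] 80 50.398009754003986 [ 513.24194674 -160.4431557    80.        ]
60 [ 295  113   56   51 2315] 74 51.480554811587055 [ 512.90807519 -160.55514723   74.        ]
75 [ 295  113   56   51 2365] 80 50.395821852696606 [ 513.28906816 -160.29274135   80.        ]
75 [ 295  113   56   51 2365] 74 51.47831991434154 [ 512.95620877 -160.40150199   74.        ]
45 [  260    99   125   125 12156] 255 48.72790069740293 [ 513.52049103 -161.578611    255.        ]
45 [  260    99   125   125 12156] 249 51.1957624480864 [ 512.77871871 -161.81207589  249.        ]
60 [  259    98   126   126 12305] 255 49.12926495284677 [ 513.52610256 -161.58654999  255.        ]
60 [  259    98   126   126 12305] 249 51.617454102821476 [ 512.78461444 -161.82041695  249.        ]
75 [  259    98   126   127 12423] 255 49.12875112387522 [ 513.53785632 -161.59734658  255.        ]
75 [  259    98   126   127 12423] 249 51.616914250589204 [ 512.79696348 -161.83176035  249.        ]
```

>>> carry_out:
  slide:
    - [0, 0.05, 0]
    - [0.01, 0.15, 0]
    - [0.02, 0.28, 0]
    - [0.03, 0.41, 0]
    - [0.04, 0.54, 0]
    - [0.05, 0.67, 0]
    - [0.05, 0.8, 0]
    - [0.05, 0.9, 0]
    - [0.05, 0.97, 0]
    - [0.05, 0.996, 0]
  dr:
    - [0, 0, 0]
    - [0, 0, 0]
    - [0, 0, 0]
    - [0, 0, 0]
    - [0, 0, 0]
    - [0, 0, 0]
    - [0, 0, 0]
    - [0, 0, 0]
    - [0, 0, 0]
    - [0, 0, 0]
  gripper: [0, 0, 0, 0, 0, 0, 0, 0, 0, 0]

```text
clock: 5.75
eef_pos: [470.8, 68.2, 292.1]
eef_rot: [-3.14, 0.002, 0.361]
wrist_force: [-0.1, -0.1, -3.6]
finger_gap: 20.0
finger_force: 54.8
```

>>> carry_out:
  slide:
    - [0, 0.05, 0]
    - [0.01, 0.15, 0]
    - [0.02, 0.28, 0]
    - [0.03, 0.41, 0]
    - [0.04, 0.54, 0]
    - [0.05, 0.67, 0]
    - [0.05, 0.8, 0]
    - [0.05, 0.9, 0]
    - [0.05, 0.97, 0]
    - [0.05, 0.996, 0]
  dr:
    - [0, 0, 0]
    - [0, 0, 0]
    - [0, 0, 0]
    - [0, 0, 0]
    - [0, 0, 0]
    - [0, 0, 0]
    - [0, 0, 0]
    - [0, 0, 0]
    - [0, 0, 0]
    - [0, 0, 0]
  gripper: [0, 0, 0, 0, 0, 0, 0, 0, 0, 0]

```text
clock: 6.58
eef_pos: [483.4, 316.6, 291.9]
eef_rot: [-3.142, 0.002, 0.36]
wrist_force: [-0.4, -0.5, -3.3]
finger_gap: 19.7
finger_force: 54.8
```

>>> carry_out:
  slide:
    - [0, 0, -0.07]
    - [0, 0, -0.14]
    - [0, 0, -0.21]
    - [0, 0, -0.28]
    - [0, 0, -0.32]
    - [0, 0, -0.36]
    - [0, 0, -0.36]
    - [0, 0, -0.36]
  dr:
    - [0, 0, 0]
    - [0, 0, 0]
    - [0, 0, 0]
    - [0, 0, 0]
    - [0, 0, 0]
    - [0, 0, 0]
    - [0, 0, 0]
    - [0, 0, 0]
  gripper: [0, 0, 0, 0, 0, 0, 0, 0]

```text
clock: 7.25
eef_pos: [484.2, 314.5, 203.4]
eef_rot: [3.142, 0.0, 0.358]
wrist_force: [0.1, 0.1, -3.6]
finger_gap: 19.7
finger_force: 54.8
```

Run:
```python
from cell import *
import cv2
from h import *
s=read_state();print(s["clock"],s["eef_pos"],s["eef_rot"],s["wrist_force"],s["moment"])
cv2.imwrite("pics/w3.png",camera("wrist")[:,:,::-1]); cv2.imwrite("pics/s3.png",camera("side")[:,:,::-1]); cv2.imwrite("pics/t3.png",camera("top")[:,:,::-1])
a=cv2.imread("pics/s3.png")[60:180,250:350]; b=cv2.imread("pics/t3.png")[140:240,170:290]
cv2.imwrite("pics/v3.png",np.hstack([cv2.resize(a,(400,480),interpolation=2),cv2.resize(b,(400,333),interpolation=2)[:480] if 0 else cv2.copyMakeBorder(cv2.resize(b,(400,333),interpolation=2),0,147,0,0,0)]))
```

```text
7.25 [484.159744   314.46323499 203.44949941] [3.14152655e+00 2.98024238e-04 3.58006832e-01] [ 0.09145443  0.0992772  -3.56865856] [-0.07137429  0.33260257  0.01730682]
```

View pics/v3.png

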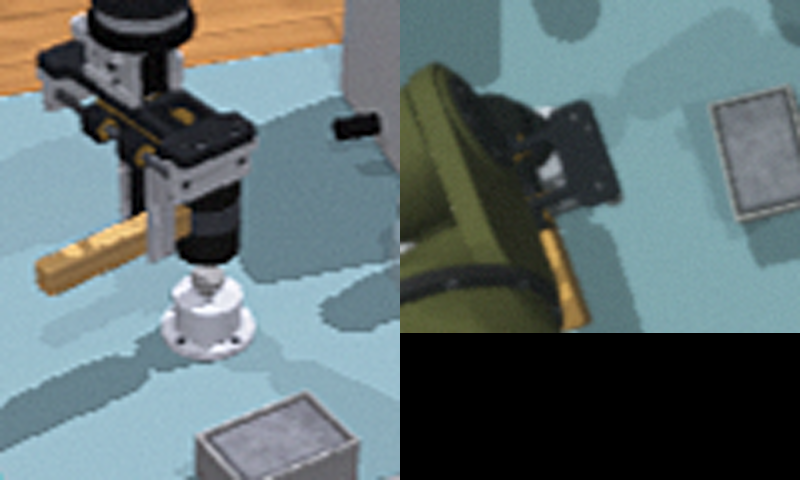

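The side crop shows the mallet head hanging over the round pin. Its lower rim is near full-image (294–310, 122–126), with the pin head just below. I'll compare that with the model for several droop angles.

Run:
```python
from cell import *
from h import *
import cv2
s=camera_model("side")
T=np.array([484.16,314.46,203.45]); yaw=.358
a=cv2.imread("pics/s3.png"); k=(a.max(2)<55)
# dark outline columns per row of head
for r in range(104,129): 
  cs=np.where(k[r,285:325])[0]+285; print(r,(cs.min(),cs.max(),len(cs)) if len(cs) else None)
x=np.array([np.cos(yaw),np.sin(yaw),0]); y=np.array([-x[1],x[0],0])
g=T+[0,0,-78.2]
th=np.linspace(0,2*np.pi,90)
for d in (0,.05,.1):
  X=np.cos(d)*x-np.sin(d)*np.array([0,0,1]); Z=np.cos(d)*np.array([0,0,1])+np.sin(d)*x
  for L in (58.5,):
    f=g+L*X-40*Z; p=np.array([proj(s,f+26*(np.cos(t)*X+np.sin(t)*y)) for t in th])
    q=np.array([proj(s,f+44*Z+26*(np.cos(t)*X+np.sin(t)*y)) for t in th])
    print(d,"face",f.round(1),"px",proj(s,f).round(1),"cols",p[:,0].min().round(1),p[:,0].max().round(1),"bottom row",p[:,1].max().round(1),"at",p[p[:,1].argmax(),0].round(1), "cols at 44 up",q[:,0].min().round(1),q[:,0].max().round(1))
```

```text
104 (np.int64(285), np.int64(285), 1)
105 (np.int64(285), np.int64(309), 2)
106 (np.int64(285), np.int64(309), 5)
107 (np.int64(285), np.int64(309), 7)
108 (np.int64(285), np.int64(309), 9)
109 (np.int64(285), np.int64(309), 11)
110 (np.int64(285), np.int64(308), 12)
111 (np.int64(285), np.int64(308), 13)
112 (np.int64(285), np.int64(308), 11)
113 (np.int64(298), np.int64(308), 10)
114 (np.int64(299), np.int64(308), 10)
115 (np.int64(298), np.int64(309), 11)
116 (np.int64(298), np.int64(309), 12)
117 (np.int64(298), np.int64(309), 8)
118 (np.int64(297), np.int64(309), 13)
119 (np.int64(295), np.int64(309), 15)
120 (np.int64(294), np.int64(309), 16)
121 (np.int64(294), np.int64(309), 16)
122 (np.int64(294), np.int64(308), 15)
123 (np.int64(295), np.int64(308), 14)
124 (np.int64(295), np.int64(307), 13)
125 (np.int64(297), np.int64(306), 10)
126 None
127 None
128 None
0 face [539.  335.   85.2] px [302.2 121.8] cols 293.9 310.4 bottom row 126.7 at 302.0 cols at 44 up 293.7 310.6
0.05 face [537.  334.2  82.4] px [301.7 122.8] cols 293.4 309.9 bottom row 127.5 at 302.1 cols at 44 up 293.7 310.6
0.1 face [534.9 333.5  79.6] px [301.1 123.8] cols 292.9 309.3 bottom row 128.3 at 302.1 cols at 44 up 293.8 310.6
```

>>> carry_out:
  slide:
    - [0, 0, -0.05]
    - [0, 0, -0.09]
    - [0, 0, -0.11]
    - [0, 0, -0.13]
    - [0, 0, -0.135]
    - [0, 0, -0.135]
    - [0, 0, -0.135]
  dr:
    - [0, 0, 0]
    - [0, 0, 0]
    - [0, 0, 0]
    - [0, 0, 0]
    - [0, 0, 0]
    - [0, 0, 0]
    - [0, 0, 0]
  gripper: [0, 0, 0, 0, 0, 0, 0]
  newtons: 60

```text
clock: 7.98
eef_pos: [484.1, 314.7, 169.6]
eef_rot: [-3.142, 0.0, 0.358]
wrist_force: [-0.2, -0.1, -3.8]
finger_gap: 19.6
finger_force: 59.8
```

>>> carry_out:
  slide:
    - [0, 0, -0.006]
    - [0, 0, -0.006]
    - [0, 0, -0.006]
  dr:
    - [0, 0, 0]
    - [0, 0, 0]
    - [0, 0, 0]
  gripper: [0, 0, 0]

```text
clock: 8.23
eef_pos: [484.1, 314.7, 168.4]
eef_rot: [-3.142, -0.001, 0.358]
wrist_force: [1.0, -0.2, -2.5]
finger_gap: 19.7
finger_force: 59.8
```

>>> carry_out:
  slide:
    - [0, 0, -0.008]
    - [0, 0, -0.008]
  dr:
    - [0, 0, 0]
    - [0, 0, 0]
  gripper: [0, 0]

```text
clock: 8.4
eef_pos: [484.1, 314.7, 166.3]
eef_rot: [-3.142, -0.001, 0.358]
wrist_force: [0.6, -0.1, -1.0]
finger_gap: 19.6
finger_force: 59.8
```

Run:
```python
from cell import *
import cv2
from h import *
s=read_state();print(s["clock"],s["eef_pos"],s["wrist_force"],s["moment"])
cv2.imwrite("pics/s4.png",camera("side")[:,:,::-1])
cv2.imwrite("pics/w4.png",camera("wrist")[:,:,::-1])
a=cv2.imread("pics/s4.png")[85:165,265:340]; 
cv2.imwrite("pics/v4.png",cv2.resize(a,None,fx=7,fy=7,interpolation=2))
```

```text
8.4 [484.10829204 314.68821252 166.2851121 ] [ 0.61458182 -0.09116329 -0.99424902] [-0.00148357  0.13877551 -0.0297253 ]
```

View pics/v4.png

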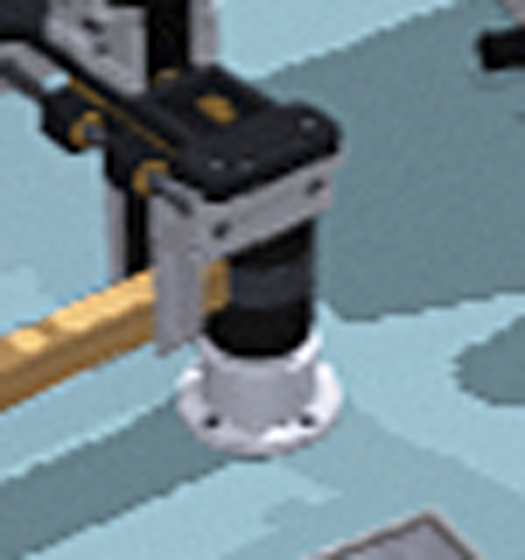

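The mallet face is nearly on the boss, with its lower rim at about (302,135) in the full image. I'll keep pressing in small steps until it hits a hard stop.

>>> carry_out:
  slide:
    - [0, 0, -0.006]
    - [0, 0, -0.006]
    - [0, 0, -0.006]
  dr:
    - [0, 0, 0]
    - [0, 0, 0]
    - [0, 0, 0]
  gripper: [0, 0, 0]

```text
clock: 8.75
eef_pos: [484.0, 314.9, 165.9]
eef_rot: [-3.141, -0.001, 0.359]
wrist_force: [-6.8, -3.1, 12.5]
finger_gap: 19.7
finger_force: 60.0
```

>>> carry_out:
  slide:
    - [0, 0, -0.006]
    - [0, 0, -0.006]
    - [0, 0, -0.006]
  dr:
    - [0, 0, 0]
    - [0, 0, 0]
    - [0, 0, 0]
  gripper: [0, 0, 0]

```text
clock: 9.0
eef_pos: [483.9, 315.0, 165.1]
eef_rot: [-3.141, -0.001, 0.359]
wrist_force: [-11.9, -3.9, 19.7]
finger_gap: 19.6
finger_force: 60.0
```

>>> carry_out:
  slide:
    - [0, 0, 0.02]
    - [0, 0, 0.08]
    - [0, 0, 0.16]
    - [0, 0, 0.25]
    - [0, 0, 0.34]
    - [0, 0, 0.43]
    - [0, 0, 0.5]
    - [0, 0, 0.53]
    - [0, 0, 0.53]
  dr:
    - [0, 0, 0]
    - [0, 0, 0]
    - [0, 0, 0]
    - [0, 0, 0]
    - [0, 0, 0]
    - [0, 0, 0]
    - [0, 0, 0]
    - [0, 0, 0]
    - [0, 0, 0]
  gripper: [0, 0, 0, 0, 0, 0, 0, 0, 0]

```text
clock: 9.75
eef_pos: [484.2, 314.7, 296.9]
eef_rot: [-3.141, -0.002, 0.358]
wrist_force: [0.6, -0.0, -3.4]
finger_gap: 19.5
finger_force: 60.0
```

Run:
```python
from cell import *
import cv2
from h import *
s=read_state();print(s["clock"],s["eef_pos"],s["eef_rot"])
m=camera_model("wrist")
im=camera("wrist")[:,:,::-1]; cv2.imwrite("pics/w5.png",im)
for f,sd in (("w2",(160,322)),("w3",(160,322)),("w5",(160,322))):
    a=cv2.imread(f"pics/{f}.png"); k=((a.max(2)<60)&(np.arange(400)[:,None]<235)).astype('uint8')
    n,l,st,c=cv2.connectedComponentsWithStats(k); print(f,st[l[sd]],c[l[sd]])
a=cv2.imread("pics/w5.png"); cv2.imwrite("pics/v5.png",a)
```

```text
9.75 [484.24719189 314.74805715 296.85285806] [-3.14124084e+00 -2.16066290e-03  3.58268710e-01]
w2 [  259    98   126   126 12305] [321.69069484 160.76017879]
w3 [  259    99   126   125 12310] [321.71616572 160.82355808]
w5 [  260   100   127   127 12392] [323.07133635 162.43705617]
```

View pics/v5.png

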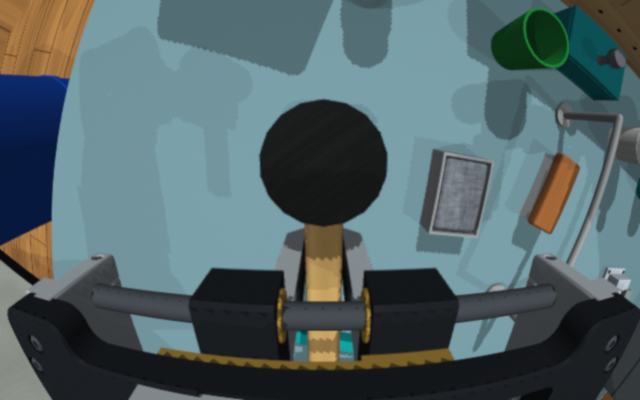

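The mallet has barely shifted in the grip: its head centre moved from (321.7,160.8) to (323,162.4). Now I'll carry it over the rail.

>>> carry_out:
  slide:
    - [0, -0.05, 0]
    - [-0.01, -0.14, 0]
    - [-0.02, -0.25, 0]
    - [-0.03, -0.36, 0]
    - [-0.04, -0.47, 0]
    - [-0.048, -0.58, 0]
    - [-0.048, -0.69, 0]
    - [-0.048, -0.78, 0]
    - [-0.048, -0.84, 0]
    - [-0.048, -0.866, 0]
  dr:
    - [0, 0, 0]
    - [0, 0, 0]
    - [0, 0, 0]
    - [0, 0, 0]
    - [0, 0, 0]
    - [0, 0, 0]
    - [0, 0, 0]
    - [0, 0, 0]
    - [0, 0, 0]
    - [0, 0, 0]
  gripper: [0, 0, 0, 0, 0, 0, 0, 0, 0, 0]

```text
clock: 10.63
eef_pos: [471.5, 96.0, 294.4]
eef_rot: [-3.141, 0.002, 0.356]
wrist_force: [0.1, -0.1, -3.6]
finger_gap: 19.6
finger_force: 60.0
```

>>> carry_out:
  slide:
    - [0, -0.05, 0]
    - [-0.01, -0.14, 0]
    - [-0.02, -0.25, 0]
    - [-0.03, -0.36, 0]
    - [-0.04, -0.47, 0]
    - [-0.048, -0.58, 0]
    - [-0.048, -0.69, 0]
    - [-0.048, -0.78, 0]
    - [-0.048, -0.84, 0]
    - [-0.048, -0.866, 0]
  dr:
    - [0, 0, 0]
    - [0, 0, 0]
    - [0, 0, 0]
    - [0, 0, 0]
    - [0, 0, 0]
    - [0, 0, 0]
    - [0, 0, 0]
    - [0, 0, 0]
    - [0, 0, 0]
    - [0, 0, 0]
  gripper: [0, 0, 0, 0, 0, 0, 0, 0, 0, 0]

```text
clock: 11.47
eef_pos: [459.7, -119.8, 294.7]
eef_rot: [-3.141, 0.001, 0.357]
wrist_force: [-0.9, -0.4, -3.6]
finger_gap: 19.6
finger_force: 60.0
```

Run:
```python
from cell import *
import cv2
from h import *
s=read_state();print(s["clock"],s["eef_pos"])
for n in ("side","top","wrist"): cv2.imwrite(f"pics/{n}6.png",camera(n)[:,:,::-1])
a=cv2.imread("pics/top6.png")[165:210,190:240];b=cv2.imread("pics/side6.png")[105:160,270:330]
cv2.imwrite("pics/v6.png",np.hstack([cv2.resize(a,(400,360),interpolation=2),cv2.resize(b,(393,360),interpolation=2)]))
```

```text
11.4667 [ 459.68434237 -119.82002403  294.66346434]
```

View pics/v6.png

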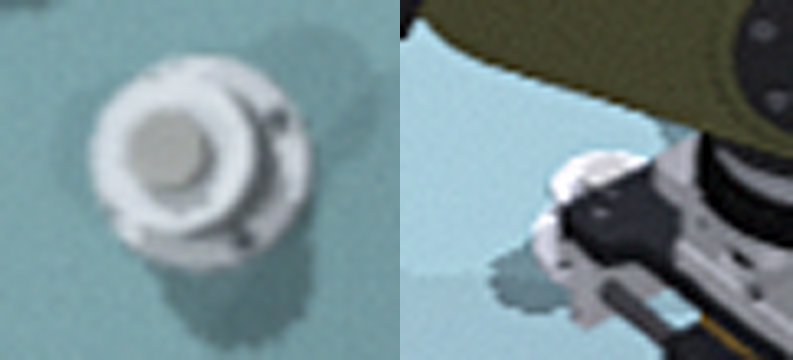

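The round pin's head now sits at (210.6,183.7), close to the boss and with hardly any gap shadow, so it is down, as the hard stop also showed. On to the square pin.

>>> carry_out:
  slide:
    - [0, -0.05, 0]
    - [-0.01, -0.14, 0]
    - [-0.02, -0.25, 0]
    - [-0.03, -0.36, 0]
    - [-0.04, -0.47, 0]
    - [-0.046, -0.58, 0]
    - [-0.046, -0.69, 0]
    - [-0.046, -0.78, 0]
    - [-0.046, -0.83, 0]
    - [-0.046, -0.857, 0]
  dr:
    - [0, 0, 0]
    - [0, 0, 0]
    - [0, 0, 0]
    - [0, 0, 0]
    - [0, 0, 0]
    - [0, 0, 0]
    - [0, 0, 0]
    - [0, 0, 0]
    - [0, 0, 0]
    - [0, 0, 0]
  gripper: [0, 0, 0, 0, 0, 0, 0, 0, 0, 0]

```text
clock: 12.45
eef_pos: [448.5, -333.5, 295.2]
eef_rot: [-3.141, 0.0, 0.358]
wrist_force: [-0.3, 0.8, -2.6]
finger_gap: 19.5
finger_force: 60.0
```

>>> carry_out:
  slide:
    - [0, 0, -0.06]
    - [0, 0, -0.12]
    - [0, 0, -0.18]
    - [0, 0, -0.24]
    - [0, 0, -0.3]
    - [0, 0, -0.34]
    - [0, 0, -0.37]
    - [0, 0, -0.37]
    - [0, 0, -0.37]
    - [0, 0, -0.37]
  dr:
    - [0, 0, 0]
    - [0, 0, 0]
    - [0, 0, 0]
    - [0, 0, 0]
    - [0, 0, 0]
    - [0, 0, 0]
    - [0, 0, 0]
    - [0, 0, 0]
    - [0, 0, 0]
    - [0, 0, 0]
  gripper: [0, 0, 0, 0, 0, 0, 0, 0, 0, 0]

```text
clock: 13.28
eef_pos: [448.8, -332.7, 204.0]
eef_rot: [3.141, -0.001, 0.358]
wrist_force: [-0.3, 0.2, -3.3]
finger_gap: 19.6
finger_force: 60.0
```

Run:
```python
from cell import *
import cv2
from h import *
s=read_state();print(s["clock"],s["eef_pos"],s["eef_rot"],s["wrist_force"])
a=camera("side")[:,:,::-1]; cv2.imwrite("pics/side7.png",a)
cv2.imwrite("pics/v7.png",cv2.resize(a[225:335,310:430],None,fx=5,fy=5,interpolation=2))
m=camera_model("side"); T=s["eef_pos"]; yaw=s["eef_rot"][2]
x=np.array([np.cos(yaw),np.sin(yaw),0]); y=np.array([-x[1],x[0],0]); th=np.linspace(0,2*np.pi,90)
g=T+[0,0,-78.2]
for d in (-.05,0,.05):
  X=np.cos(d)*x-np.sin(d)*np.array([0,0,1]); Z=np.cos(d)*np.array([0,0,1])+np.sin(d)*x
  f=g+58.5*X-40*Z; p=np.array([proj(m,f+26*(np.cos(t)*X+np.sin(t)*y)) for t in th])
  print(d,f.round(1),"face px",proj(m,f).round(1),"cols",p[:,0].min().round(1),p[:,0].max().round(1),"bottom",p[p[:,1].argmax()].round(1))
print("pin top px",proj(m,[503,-313.2,62]))
```

```text
13.2833 [ 448.82710197 -332.67916819  204.01338319] [ 3.14054007e+00 -6.76607403e-04  3.58400121e-01] [-0.30813157  0.20610207 -3.32980845]
-0.05 [ 505.4 -311.5   88.8] face px [378.8 290. ] cols 366.7 390.9 bottom [380.  300.7]
0 [ 503.6 -312.2   85.8] face px [378.  291.3] cols 366.0 390.0 bottom [379.2 301.7]
0.05 [ 501.7 -312.9   82.9] face px [377.2 292.5] cols 365.2 389.1 bottom [378.4 302.8]
pin top px [376.66743161 297.78210551]
```

View pics/v7.png

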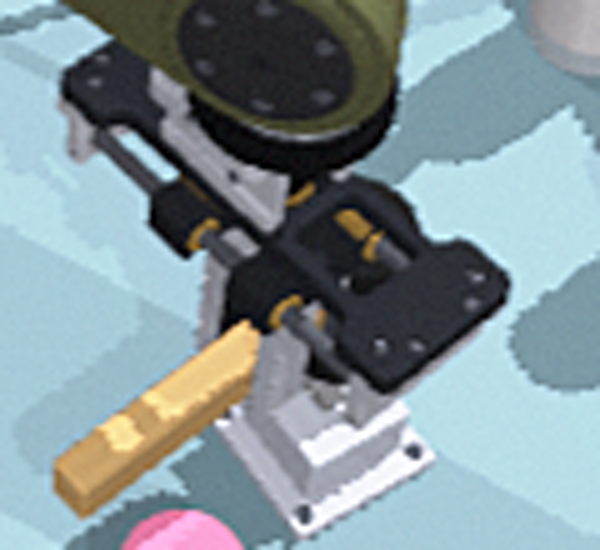

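The face sits over the square pin: the dark rim ends near (376,301) and the pin head shows just below at (377,304), as predicted. I'll lower about 10 mm and settle.

>>> carry_out:
  slide:
    - [0, -0.003, -0.02]
    - [0, -0.003, -0.038]
    - [0, -0.003, -0.038]
    - [0, -0.003, -0.038]
    - [0, -0.003, -0.038]
    - [0, -0.003, -0.038]
    - [0, -0.003, -0.038]
    - [0, -0.003, -0.038]
    - [0, -0.003, -0.038]
    - [0, -0.003, -0.038]
  dr:
    - [0, 0, 0]
    - [0, 0, 0]
    - [0, 0, 0]
    - [0, 0, 0]
    - [0, 0, 0]
    - [0, 0, 0]
    - [0, 0, 0]
    - [0, 0, 0]
    - [0, 0, 0]
    - [0, 0, 0]
  gripper: [0, 0, 0, 0, 0, 0, 0, 0, 0, 0]

```text
clock: 14.17
eef_pos: [448.5, -333.4, 193.7]
eef_rot: [3.141, -0.0, 0.358]
wrist_force: [0.7, -0.5, -3.2]
finger_gap: 19.7
finger_force: 60.0
```

Run:
```python
from cell import *
s=read_state();print(s["clock"],s["eef_pos"],s["eef_rot"],s["wrist_force"],s["qd"].round(4))
if abs(s["eef_pos"][2]-194.5)<3 and s["wrist_force"][2]<-2: print(sign_off())
```

```text
14.1667 [ 448.53863032 -333.37166547  193.7263253 ] [ 3.14147243e+00 -5.90052124e-05  3.58296913e-01] [ 0.69526595 -0.46274008 -3.18578859] [-0.0006  0.0016 -0.0027  0.0005  0.0006  0.0007]
the job is handed in; nothing more can be done
None
```

I drove the round pin down to its hard stop, carried the mallet back over the rail, and handed the job in holding it level about 14 mm above the square pin, by my estimate within a few millimetres of centre; the hand-in gave no verdict.

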